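# Put the loose impact sockets back in their cups

### The arm

A 7-joint arm with a two-finger parallel gripper is mounted at the origin on the work surface; the furniture and walls round the work are solid. World frame = base frame: x ahead of the robot, y to its left, z up, the work surface at z = 0. Lengths are in mm, angles in rad, forces in N, time in s.
With the tool pointing down it reaches from about 425 to 950 mm from the base axis. Payload 4.7 kg.
Tool frame: the origin (TCP) lies on the centre line of the jaws, within the pads' length; the fingertips stand 22 mm ahead of it and the grasp point (between the pads) lies 3 mm ahead of it; z points along the fingers, y is the line along which they close (so a half turn about z gives the same grasp; the last joint's range is limited). The gripper opens to 87 mm and grips with 3 to 60 N. Pads are 19 mm wide; open, the fingers measure 117 mm over their backs; the gripper's body (75 mm by 190 mm) begins 51 mm behind the grasp point.
Start: joints at [-1.215, 0.469, -0.049, 1.532, 0.024, 1.141, -0.082], TCP at [253.339, 625.673, 244.573] pointing down, gripper open.
Joint ranges: [-2.59, 2.59], [-0.33, 1.99], [-1.39, 1.29], [0.1, 2.45], [-1.04, 4.18], [0.21, 1.99], [-2.66, 2.66]. Speed limits (rad/s): [2.57, 2.57, 3.14, 3.14, 3.14, 3.14, 3.14].

### API

Orientations are given as a unit quaternion [x, y, z, w].
In Python, from bench import manip, eyes gives the robot as it stands. The module is installed in compiled form; this text tells all that it offers.
- The arm moves only by the shell command python3 -m pendant 'ROWS' [FORCE]. ROWS is JSON, a list that holds one entry, the list of rows, each a list of 7 numbers: the closure, from -1 (fully open) to 1 (shut), then the shift along the tool's x, y, z scaled (see below), then the turn, a rotation vector about the tool's x, y, z scaled (see below). In form: [[[claw, x, y, z, ax, ay, az], ...]]. A call has 1 to 20 rows; each row shifts and turns the commanded pose from where the row before left it, along the tool's axes as they then stand; what a row does not reach is not made up. The controller multiplies each number of a shift by 0.08 m and each number of a turn by 90 degrees. A row lasts 1/8 s, in which the tool goes at most 62.5 mm and 10.7 degrees, less where a joint would pass 70% of its speed; a pose out of reach is approached as far as the arm can. A call with a number of a shift or a turn outside -1 to 1 is refused whole. A call with a gripper value outside its range is refused whole. The fingers move at their own pace and stop on an object; FORCE is the grip in N (left out, the last holds). Time passes only in rows, so rows that do not move let the fingers close. It gives the time, the measured TCP pose, the force, the opening and the grip force at its end, in the units of the state.
- manip.observe(): the state, without advancing time (a new reading comes with each control period).
- eyes.capture(name): name is "scene" or "top"; returns a dict with "frame" (480x640x3 uint8, red, green, blue), "range_z" (480x640 float32, mm along the optical axis (not along the pixel's ray), 0 where there is no reading), "fovy" (degrees; the focal length in pixels is half the picture's height over the tangent of half this angle, whatever the lens; pixels are square), "cx", "cy" (the principal point, pixels), "pose" (4x4, takes a point from camera to world coordinates). Camera axes: x right, y down, z forward; pixel columns grow to the right and rows downward; lengths in mm; the calibration is good to about 2 mm. A picture is of the moment at which its call begins.
- manip.hand_in(): hands the job in; it is judged then, once.
The state is a dict: "clock": time; "joint_positions": joint angles; "dq": joint speeds; "joint_efforts": joint torques, N m; "tcp_pos": TCP position; "eef_rot": TCP orientation; "wrist_force": force on the tool from outside, world axes, zero at the start; "moment": the same for the moment, N m; "grip_width": opening from 0.0 (shut) to 1.0 (fully open); "finger_force": force on a finger pad.
Only numpy, scipy, OpenCV 4.12 (cv2) and the standard library are available. Lean on these libraries where they do the work, as an engineer would, in place of code of your own. Each camera call takes 0.05 s, during which the arm holds its last target. There are 200 camera calls.

### The job

Put the socket set away: four impact sockets stand loose on the worktop, and each goes back into the socket cup made for its size, the smallest into the smallest well and so on up to the largest. Leave each one standing upright, hexagon up, right down on the floor of its own well.

Things in the scene. Friction and masses are not known exactly. Their poses are not given: they have to be found in the camera images.
- socket_25: The smallest of four loose impact sockets: a plain steel round bush 25 mm in outside diameter and 46 mm high, standing upright on the worktop with its hexagon opening up. Its wall is straight and may be gripped at any height and from any side, round the outside (for contact it is a solid cylinder). Origin: centre of its underside; z points up along its axis; about 0.1 kg.
- socket_34: The second smallest of four loose impact sockets: a plain steel round bush 34 mm in outside diameter and 50 mm high, standing upright on the worktop with its hexagon opening up. Its wall is straight and may be gripped at any height and from any side, round the outside (for contact it is a solid cylinder). Origin: centre of its underside; z points up along its axis; about 0.2 kg.
- socket_43: The second largest of four loose impact sockets: a plain steel round bush 43 mm in outside diameter and 54 mm high, standing upright on the worktop with its hexagon opening up. Its wall is straight and may be gripped at any height and from any side, round the outside (for contact it is a solid cylinder). Origin: centre of its underside; z points up along its axis; about 0.4 kg.
- socket_52: The largest of four loose impact sockets: a plain steel round bush 52 mm in outside diameter and 60 mm high, standing upright on the worktop with its hexagon opening up. Its wall is straight and may be gripped at any height and from any side, round the outside (for contact it is a solid cylinder). Origin: centre of its underside; z points up along its axis; about 0.6 kg.
- cup_25: The socket cup with the smallest well: fixed grey block, 74 mm square, 26 mm high; four sit two by two, edge to edge, in a black tray, in changing order. Round well 32 mm wide, for the 25 mm socket; mouth coned to 40 mm over the top 7 mm, floor 21 mm below the top. Origin: centre of its underside, 3 mm above the worktop (top at 29 mm, well floor at 8 mm); z up.
- cup_34: The socket cup with the second smallest well: fixed grey block, 74 mm square, 26 mm high; four sit two by two, edge to edge, in a black tray, in changing order. Round well 41 mm wide, for the 34 mm socket; mouth coned to 49 mm over the top 7 mm, floor 21 mm below the top. Origin: centre of its underside, 3 mm above the worktop (top at 29 mm, well floor at 8 mm); z up.
- cup_43: The socket cup with the second largest well: fixed grey block, 74 mm square, 26 mm high; four sit two by two, edge to edge, in a black tray, in changing order. Round well 50 mm wide, for the 43 mm socket; mouth coned to 58 mm over the top 7 mm, floor 21 mm below the top. Origin: centre of its underside, 3 mm above the worktop (top at 29 mm, well floor at 8 mm); z up.
- cup_52: The socket cup with the largest well: fixed grey block, 74 mm square, 26 mm high; four sit two by two, edge to edge, in a black tray, in changing order. Round well 59 mm wide, for the 52 mm socket; mouth coned to 67 mm over the top 7 mm, floor 21 mm below the top. Origin: centre of its underside, 3 mm above the worktop (top at 29 mm, well floor at 8 mm); z up.

How it is judged (in metres and radians):
At the end, for the whole second after the job is handed in: Each of the four sockets stands in the cup of its own size: axis within 9 mm of the well's axis, underside no more than 4 mm above the well's floor, upright within 0.08 rad with the hexagon up, released and at rest (horizontal distance between socket_25 and cup_25 below 0.009 m and z of socket_25 in the frame of cup_25 between 0.001 and 0.009 m and angle between each of socket_25, socket_34, socket_43, socket_52's own z axis and vertical below 0.08 rad and linear speed of each of socket_25, socket_34, socket_43, socket_52 below 0.02 m/s and horizontal distance between socket_34 and cup_34 below 0.009 m and z of socket_34 in the frame of cup_34 between 0.001 and 0.009 m and horizontal distance between socket_43 and cup_43 below 0.009 m and z of socket_43 in the frame of cup_43 between 0.001 and 0.009 m and horizontal distance between socket_52 and cup_52 below 0.009 m and z of socket_52 in the frame of cup_52 between 0.001 and 0.009 m); the robot touches nothing.
It also fails if it takes over 96 s, if anything falls off the work surface, if the arm or the gripper's body presses on something with over 40 N, if the wrist force passes 120 N, or if a joint passes its speed limit or range.

## Working session

There is one attempt and no reset: what is moved stays moved. The work goes in short steps, Python scripts to look and compute and a shell command to move; the robot and the scene stay as the last step left them, time stands still between calls to the robot, and variables do not carry over. Pictures are saved under pics/ and viewed, at most 14 in all, crops included, and the job is handed in when it is done.

```bash
mkdir -p pics; cat > h.py <<'E'
import numpy as np, cv2
from bench import manip, eyes
def cap(n):
    c=eyes.capture(n); f=240/np.tan(np.radians(c['fovy'])/2); z=c['range_z'].astype(float)
    v,u=np.mgrid[:480,:640]
    P=np.stack([(u-c['cx'])/f*z,(v-c['cy'])/f*z,z],-1)
    M=np.array(c['pose']); W=P@M[:3,:3].T+M[:3,3]; W[z==0]=np.nan
    return c,W,f,M
E
python3 - <<'E'
from h import *
print(manip.observe())
for n in("scene","top"):
    c,W,f,M=cap(n); cv2.imwrite(f"pics/{n}0.png",c['frame'][...,::-1]); np.savez(f"{n}0.npz",W=W,fr=c['frame'],M=M,f=f,c=[c['cx'],c['cy']])
    print(n,f,c['cx'],c['cy'],M.round(3).tolist(),np.isnan(W[...,0]).mean())
E
```

```text
{'clock': 0.0, 'joint_positions': array([-1.21490303,  0.46942863, -0.04857499,  1.53371398,  0.02413853,
        1.14100021, -0.08229847]), 'dq': array([-0.00040034,  0.00148812, -0.00097755, -0.0012746 , -0.00156622,
        0.00089475, -0.00029092]), 'joint_efforts': array([ 3.57473218e-04, -5.07974589e+01, -8.03240994e-02, -2.36153716e+01,
       -6.13619713e-02,  3.79471562e-02,  1.70698208e-04]), 'tcp_pos': array([253.1701335 , 625.11039721, 243.49949454]), 'eef_rot': array([ 1.91196130e-01,  9.81551362e-01, -9.73113174e-04, -1.29859610e-04]), 'wrist_force': array([ 0.64653464, -0.00748342,  0.12076238]), 'moment': array([ 0.03347377, -0.06502846, -0.00754135]), 'finger_force': 0.0, 'grip_width': 0.9987365877324343}
scene 617.7665636983941 323.42065247667625 232.0221381442616 [[-0.638, -0.42, 0.646, -164.864], [-0.77, 0.342, -0.538, 648.824], [0.005, -0.841, -0.542, 593.619], [0.0, 0.0, 0.0, 1.0]] 0.003990885416666667
top 436.6593995147252 320.43441385631843 236.7442279012443 [[-0.017, -0.986, 0.165, 329.646], [-1.0, 0.016, -0.004, 126.511], [0.001, -0.165, -0.986, 898.495], [0.0, 0.0, 0.0, 1.0]] 0.0038834635416666666
```

View pics/scene0.png

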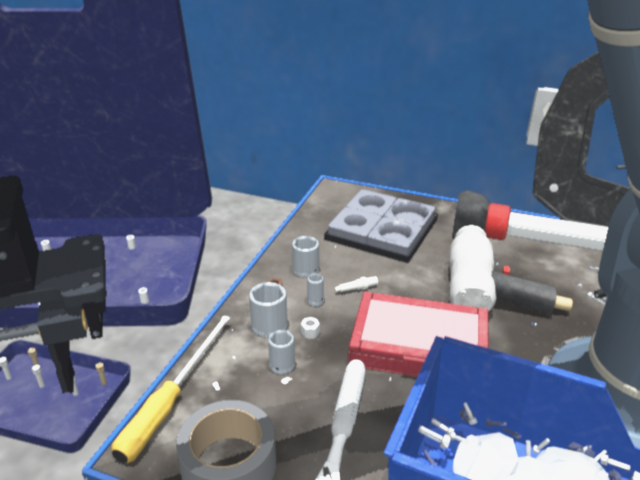

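View pics/top0.png

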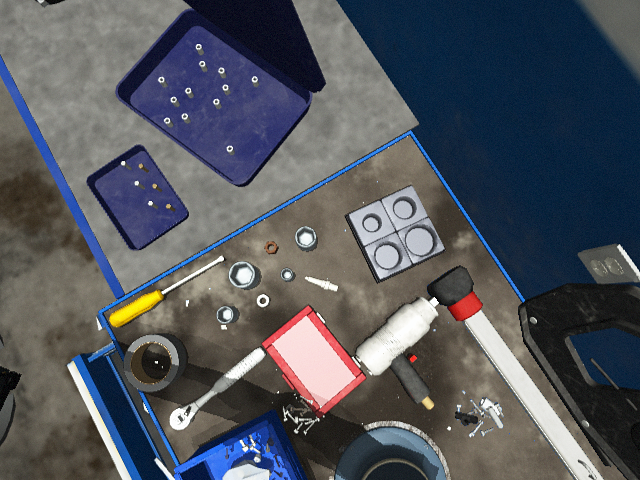

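The scene view shows four standing sockets at about (306,256), (268,308), (316,289) and (281,352), with the tray at (383,222). In the top view the sockets are at (306,238), (243,275), (288,274) and (228,314). The wells are at (371,223), (404,208), (387,254) and (420,238). I'll measure each from both views.

```bash
cat > meas.py <<'E'
from h import *
from scipy.optimize import least_squares
def circ(P):
    r=least_squares(lambda p:np.hypot(P[:,0]-p[0],P[:,1]-p[1])-p[2],[*P.mean(0),15],loss='soft_l1',f_scale=.7); return r.x
def roi(d,px,r=32):
    u,v=px; W=d['W'][v-r:v+r,u-r:u+r].reshape(-1,3); return W[np.isfinite(W[:,0])]
E
python3 - <<'E'
from meas import *
T={'a':(306,238),'b':(243,275),'c':(288,274),'d':(228,314)}
S={'a':(306,256),'b':(268,308),'c':(316,289),'d':(281,352)}
W_={'w1':(371,223),'w2':(404,208),'w3':(387,254),'w4':(420,238)}
dt,ds=np.load('top0.npz'),np.load('scene0.npz')
for k in T:
  for n,d,px in(('top',dt,T[k]),('sc',ds,S[k])):
    for r in (20,):
      P=roi(d,px,r+(8 if n=='sc' else 0)); 
      base=np.median(P[P[:,2]<12][:,2]); h=P[P[:,2]>base+15]
      zt=np.percentile(h[:,2],97); rim=h[h[:,2]>zt-4][:,:2]
      hull=cv2.convexHull(rim.astype(np.float32))
      (c,rr)=cv2.minEnclosingCircle(hull)
      print(k,n,'base %.1f top %.1f'%(base,zt),'n',len(rim),'encl',np.round(c,1),round(rr,1),'median',np.median(rim,0).round(1),'fit',circ(hull[:,0]).round(1))
for k,px in W_.items():
    P=roi(dt,px,17); top=np.percentile(P[:,2],90); fl=P[P[:,2]<top-15]
    h=cv2.convexHull(fl[:,:2].astype(np.float32))
    print(k,'top %.1f floor %.1f'%(top,np.median(fl[:,2])),np.array(cv2.minEnclosingCircle(h)[0]).round(1),round(cv2.minEnclosingCircle(h)[1],1),'area r',round(np.sqrt(cv2.contourArea(h)/np.pi),1))
for n,d in(('top',dt),('sc',ds)):
    c=(395,232) if n=='top' else (383,222)
    P=roi(d,c,62); t=P[(P[:,2]>25)&(P[:,2]<34)]
    R=cv2.minAreaRect(t[:,:2].astype(np.float32)); print(n,'tray top',np.median(t[:,2]).round(1),R)
E
```

```text
a top base 1.3 top 56.8 n 139 encl [472.6 153.2] 21.3 median [473.1 153.7] fit [472.5 153.1  21. ]
a sc base -1.3 top 52.8 n 199 encl [472.9 155.6] 22.4 median [471.3 153.3] fit [472.2 155.   21.3]
b top base 1.5 top 62.6 n 214 encl [400.2 276.3] 26.1 median [400.5 275.4] fit [400.3 276.3  25.6]
b sc base -1.1 top 59.1 n 350 encl [399.9 278. ] 26.3 median [399.9 278.3] fit [399.7 278.   25.7]
c top base 1.3 top 48.9 n 53 encl [400.6 191.4] 12.4 median [400.1 191.7] fit [400.7 191.6  11.8]
c sc base -1.2 top 44.5 n 109 encl [400.1 192.6] 12.5 median [399.8 193. ] fit [400.1 192.8  12.2]
d top base 1.3 top 53.0 n 89 encl [324.6 309.3] 16.9 median [323.4 310.2] fit [324.5 309.3  16.5]
d sc base -1.0 top 49.0 n 218 encl [324.1 310.3] 18.1 median [322.6 312.3] fit [324.5 311.4  16.8]
w1 top 32.0 floor 9.6 [508.6  39.9] 37.5 area r 28.7
w2 top 31.8 floor 9.4 [556.1 -54. ] 39.7 area r 31.5
w3 top 31.5 floor 9.7 [424.3 -11.1] 36.6 area r 29.6
w4 top 30.9 floor 9.5 [476.1 -91.9] 42.9 area r 34.6
top tray top 30.2 ((454.8770446777344, -43.03483581542969), (212.40005493164062, 148.41018676757812), 23.79189682006836)
sc tray top 27.1 ((522.140625, -113.09970092773438), (148.20867919921875, 339.1957092285156), 24.071866989135742)
```

Socket tops and radii match a=43, b=52, c=25 and d=34, and the two views agree within 2 mm. The wells need a cleaner fit.

```bash
python3 - <<'E'
from meas import *
dt,ds=np.load('top0.npz'),np.load('scene0.npz')
for n,d,b in(('top',dt,1.3),('sc',ds,-1.1)):
    W=d['W']; z=W[...,2]-b
    m=((z>26)&(z<32)&(W[...,0]>400)&(W[...,0]<640)&(W[...,1]>-140)&(W[...,1]<100)).astype(np.uint8)
    nn,L,st,ce=cv2.connectedComponentsWithStats(m); i=1+np.argmax(st[1:,4]); P=W[L==i]
    R=cv2.minAreaRect(P[:,:2].astype(np.float32)); print(n,np.round(R[0],1),np.round(R[1],1),round(R[2],1),'z',np.median(P[:,2]).round(1))
    h=np.radians(R[2]); ax=np.array([np.cos(h),np.sin(h)]); ay=np.array([-ax[1],ax[0]])
    for s in(-1,1):
      for t in(-1,1):
        c=np.array(R[0])+37*(s*ax+t*ay)
        D=np.hypot(W[...,0]-c[0],W[...,1]-c[1]); q=(D<40)
        fl=q&(z<10)&(z>3)&(D<33)
        top=q&(z>26)&(L==i)
        # mouth: nearest top-points radius by direction
        A=np.arctan2(W[...,1]-c[1],W[...,0]-c[0])[top]; B=D[top]; Q=W[top][:,:2]
        k=((A+np.pi)/(2*np.pi)*36).astype(int)
        e=np.array([Q[k==j][np.argmin(B[k==j])] for j in range(36) if (k==j).any()])
        print('  ',c.round(1),'mouth fit',circ(e).round(1),len(e),'floor fit',circ(cv2.convexHull(W[fl][:,:2].astype(np.float32))[:,0]).round(1) if fl.sum()>9 else None,'floor z',np.median(z[fl]).round(1), fl.sum())
E
```

```text
top [484.6 -29.8] [147.2 148. ] 23.9 z 30.3
   [465.8 -78.6] mouth fit [465.6 -78.   31.6] 36 floor fit [467.1 -80.5  28.4] floor z 8.0 528
   [435.8 -11. ] mouth fit [435.5 -10.7  27.4] 36 floor fit [436.5 -12.1  23.9] floor z 8.1 385
   [533.5 -48.7] mouth fit [533.  -48.3  23.2] 36 floor fit [535.3 -50.   19. ] floor z 8.0 236
   [503.5  19. ] mouth fit [503.   19.2  19. ] 36 floor fit [504.7  17.8  14.8] floor z 8.0 139
sc [484.6 -28.9] [148.2 151. ] 23.9 z 27.1
   [465.8 -77.7] mouth fit [464.7 -76.6  32.2] 36 floor fit [476.2 -86.2  21. ] floor z 7.6 198
   [435.8 -10.1] mouth fit [434.9  -9.1  27.7] 36 floor fit [448.4 -22.3  17.4] floor z 7.7 156
   [533.5 -47.7] mouth fit [532.5 -46.3  23.5] 36 floor fit [547.8 -60.5  10.8] floor z 8.0 46
   [503.4  19.9] mouth fit [502.7  20.5  19.2] 36 floor fit [514.4   9.9   6. ] floor z 8.5 18
```

```bash
cat > mv.py <<'E'
import sys,numpy as np
from bench import manip
from scipy.spatial.transform import Rotation as R
s=manip.observe(); r=R.from_quat(s['eef_rot']); p=s['tcp_pos']; print('t',round(s['clock'],2),'tcp',p.round(1),'w',round(s['grip_width']*87,1),'F',s['wrist_force'].round(1),'grip',round(s['finger_force'],1),'zaxis',r.as_matrix()[:,2].round(3),'y',r.as_matrix()[:,1].round(3))
for a in sys.argv[1:]:
    q=np.array([float(x) for x in a.split(',')]); print(a,'units',(r.inv().apply(q-p)/80).round(3)); p=q
E
python3 - <<'E'
from h import *
d=np.load('top0.npz'); W=d['W']
for x in range(240,640,40):
    print(x,[int(np.nanmax(np.append(W[(abs(W[...,0]-x)<20)&(abs(W[...,1]-y)<20)][:,2],-1))) for y in range(480,-240,-40)])
E
python3 mv.py 400,277.2,130 400,277.2,41 400,277.2,150 465,-77.8,150 465,-77.8,50
```

```text
240 [53, 6, 53, 6, 6, 30, 43, 42, 41, 43, 42, 70, 70, 60, 5, 5, 53, 61]
280 [53, 52, 53, 5, 5, 5, 41, 42, 41, 42, 42, 67, 69, 72, 67, 5, 60, 60]
320 [35, 5, 5, 6, 54, 53, 21, 41, 42, 42, 5, 6, 65, 71, 69, 73, 74, 60]
360 [33, 32, 17, 5, 51, 63, 24, 5, 5, 21, 20, 5, 5, 46, 81, 84, 81, 5]
400 [6, 22, 23, 22, 60, 64, 64, 49, 34, 23, 20, 30, 35, 33, 76, 83, 81, 6]
440 [-1, 5, 6, 22, 21, 64, 24, 22, 57, 52, 6, 34, 32, 34, 34, 34, 5, 6]
480 [-1, -1, -1, 5, 6, 6, 22, 25, 58, 57, 15, 34, 35, 34, 32, 34, 6, 7]
520 [-1, -1, -1, -1, -1, 6, 6, 6, 7, 5, 32, 34, 35, 33, 36, 28, 8, 7]
560 [-1, -1, -1, -1, -1, -1, -1, 8, 9, 8, 5, 29, 33, 34, 35, 6, 7, -1]
600 [-1, -1, -1, -1, -1, -1, -1, -1, 6, 7, 7, 7, 5, 16, 17, 6, 7, -1]
t 0.1 tcp [253.2 625.2 243.6] w 87.1 F [ 0.1 -0.3 -0.6] grip 0.0 zaxis [-0.001 -0.002 -1.   ] y [ 0.375  0.927 -0.002]
400,277.2,130 units [-3.333 -3.34   1.426]
400,277.2,41 units [0.    0.002 1.112]
400,277.2,150 units [-0.    -0.002 -1.362]
465,-77.8,150 units [-2.419 -3.808  0.007]
465,-77.8,50 units [0.    0.002 1.25 ]
```

```bash
python3 -m pendant '[[[-0.6,-0.333,-0.334,0,0,0,0],[-0.6,-0.333,-0.334,0,0,0,0],[-0.6,-0.333,-0.334,0,0,0,0],[-0.6,-0.333,-0.334,0,0,0,0],[-0.6,-0.333,-0.334,0,0,0,0],[-0.6,-0.333,-0.334,0,0,0,0],[-0.6,-0.333,-0.334,0,0,0,0],[-0.6,-0.333,-0.334,0,0,0,0],[-0.6,-0.333,-0.334,0,0,0,0],[-0.6,-0.333,-0.334,0,0,0,0],[-0.6,0,0,0.4,0,0,0],[-0.6,0,0,0.4,0,0,0],[-0.6,0,0,0.4,0,0,0],[-0.6,0,0,0,0,0,0],[-0.6,0,0,0,0,0,0]]]' 40; python3 mv.py 400,277.2,46
python3 - <<'E'
from h import *
c,W,f,M=cap('scene'); cv2.imwrite("pics/s1.png",c['frame'][...,::-1])
E
```

```text
clock: 1.98
tcp_pos: [400.5, 278.4, 149.4]
eef_rot: [0.191, 0.982, 0.001, 0.0]
wrist_force: [0.3, -0.3, 0.3]
grip_width: 0.801
finger_force: 0.0
t 1.98 tcp [400.5 278.4 149.4] w 69.7 F [ 0.3 -0.3  0.3] grip 0.0 zaxis [ 0.001  0.001 -1.   ] y [0.375 0.927 0.001]
400,277.2,46 units [ 1.000e-03 -1.800e-02  1.292e+00]
```

View pics/s1.png

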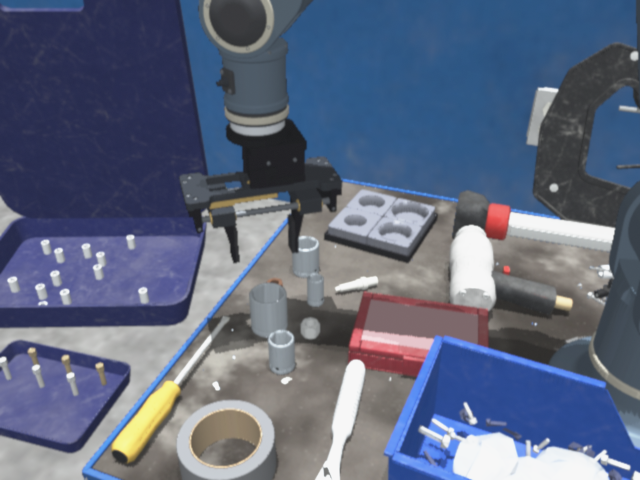

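The open jaws (tips at 236,260 and 296,250) straddle the largest socket at (268,308). Next: descend, grip and lift.

```bash
python3 -m pendant '[[[-0.6,0,-0.018,0.4,0,0,0],[-0.6,0,0,0.4,0,0,0],[-0.6,0,0,0.3,0,0,0],[-0.6,0,0,0.19,0,0,0],[-0.6,0,0,0,0,0,0],[1,0,0,0,0,0,0],[1,0,0,0,0,0,0],[1,0,0,0,0,0,0],[1,0,0,0,0,0,0],[1,0,0,0,0,0,0],[1,0,0,-0.2,0,0,0],[1,0,0,-0.4,0,0,0],[1,0,0,-0.4,0,0,0],[1,0,0,-0.3,0,0,0],[1,0,0,0,0,0,0]]]' 40; python3 mv.py 465,-77.8,150 465,-77.8,54
```

```text
clock: 3.9
tcp_pos: [399.9, 277.0, 150.9]
eef_rot: [0.191, 0.982, 0.001, 0.001]
wrist_force: [-0.1, 0.7, -5.3]
grip_width: 0.587
finger_force: 40.0
t 3.9 tcp [399.9 277.  150.9] w 51.1 F [-0.1  0.7 -5.3] grip 40.0 zaxis [ 0.003  0.002 -1.   ] y [0.375 0.927 0.003]
465,-77.8,150 units [-2.419e+00 -3.806e+00  3.000e-03]
465,-77.8,54 units [ 0.002 -0.004  1.2  ]
```

```bash
python3 -m pendant '[[[1,-0.2,-0.315,0,0,0,0],[1,-0.2,-0.315,0,0,0,0],[1,-0.2,-0.315,0,0,0,0],[1,-0.2,-0.315,0,0,0,0],[1,-0.2,-0.315,0,0,0,0],[1,-0.2,-0.315,0,0,0,0],[1,-0.2,-0.315,0,0,0,0],[1,-0.2,-0.315,0,0,0,0],[1,-0.2,-0.315,0,0,0,0],[1,-0.2,-0.315,0,0,0,0],[1,-0.2,-0.315,0,0,0,0],[1,-0.219,-0.341,0,0,0,0],[1,0,0,0.3,0,0,0],[1,0,0,0.3,0,0,0],[1,0,0,0,0,0,0],[1,0,0,0,0,0,0]]]' 40; python3 mv.py 465.2,-77.7,58
```

```text
clock: 5.9
tcp_pos: [464.4, -78.1, 101.3]
eef_rot: [0.191, 0.982, -0.0, -0.0]
wrist_force: [0.4, -0.1, -5.2]
grip_width: 0.584
finger_force: 40.0
t 5.9 tcp [464.4 -78.1 101.3] w 50.8 F [ 0.4 -0.1 -5.2] grip 40.0 zaxis [-0. -0. -1.] y [ 0.375  0.927 -0.   ]
465.2,-77.7,58 units [-0.007  0.009  0.541]
```

```bash
python3 -m pendant '[[[1,-0.007,0.009,0.2,0,0,0],[1,0,0,0.15,0,0,0],[1,0,0,0.1,0,0,0],[1,0,0,0.07,0,0,0],[1,0,0,0.05,0,0,0],[1,0,0,0,0,0,0]]]' 40; python3 mv.py 465,-77.8,54
```

```text
clock: 6.65
tcp_pos: [465.2, -77.7, 55.5]
eef_rot: [0.191, 0.982, 0.0, -0.0]
wrist_force: [-0.2, 0.1, -4.5]
grip_width: 0.59
finger_force: 40.0
t 6.65 tcp [465.2 -77.7  55.5] w 51.3 F [-0.2  0.1 -4.5] grip 40.0 zaxis [-0.  0. -1.] y [ 0.375  0.927 -0.   ]
465,-77.8,54 units [ 0.002 -0.002  0.019]
```

Went in free (no contact load). Release, lift, and return towards socket_43.

```bash
python3 -m pendant '[[[1,0,0,0.015,0,0,0],[-0.6,0,0,0,0,0,0],[-0.6,0,0,0,0,0,0],[-0.6,0,0,0,0,0,0],[-0.6,0,0,-0.2,0,0,0],[-0.6,0,0,-0.4,0,0,0],[-0.6,0,0,-0.4,0,0,0],[-0.6,0,0,-0.2,0,0,0],[-0.6,0,0,0,0,0,0]]]' 40; python3 mv.py 472.4,154.1,150 472.4,154.1,42 472.4,154.1,150 435.4,-10.3,150 435.4,-10.3,51
```

```text
clock: 7.78
tcp_pos: [466.2, -77.8, 151.7]
eef_rot: [0.191, 0.982, 0.0, 0.002]
wrist_force: [-0.8, 0.4, -0.5]
grip_width: 0.797
finger_force: 0.0
t 7.78 tcp [466.2 -77.8 151.7] w 69.3 F [-0.8  0.4 -0.5] grip 0.0 zaxis [ 0.003  0.    -1.   ] y [0.375 0.927 0.001]
472.4,154.1,150 units [1.016 2.715 0.023]
472.4,154.1,42 units [ 0.004 -0.002  1.35 ]
472.4,154.1,150 units [-0.004  0.002 -1.35 ]
435.4,-10.3,150 units [-3.420e-01 -2.078e+00 -2.000e-03]
435.4,-10.3,51 units [ 0.004 -0.002  1.237]
```

```bash
python3 -m pendant '[[[-0.6,0.127,0.339,0,0,0,0],[-0.6,0.127,0.339,0,0,0,0],[-0.6,0.127,0.339,0,0,0,0],[-0.6,0.127,0.339,0,0,0,0],[-0.6,0.127,0.339,0,0,0,0],[-0.6,0.127,0.339,0,0,0,0],[-0.6,0.127,0.339,0,0,0,0],[-0.6,0.127,0.339,0,0,0,0],[-0.6,0,0,0.4,0,0,0],[-0.6,0,0,0.2,0,0,0],[-0.6,0,0,0,0,0,0],[-0.6,0,0,0,0,0,0]]]' 40; python3 mv.py 472.4,154.1,44
```

```text
clock: 9.28
tcp_pos: [471.9, 153.5, 102.9]
eef_rot: [0.192, 0.981, 0.0, 0.0]
wrist_force: [0.4, -0.3, 0.0]
grip_width: 0.799
finger_force: 0.0
t 9.28 tcp [471.9 153.5 102.9] w 69.5 F [ 0.4 -0.3  0. ] grip 0.0 zaxis [ 0.001  0.    -1.   ] y [0.376 0.927 0.   ]
472.4,154.1,44 units [-0.003  0.009  0.736]
```

```bash
python3 - <<'E'
from h import *
c,W,f,M=cap('scene'); cv2.imwrite("pics/s2.png",cv2.resize(c['frame'][150:400,200:480,::-1],None,fx=2,fy=2))
E
```

```text
(no output)
```

View pics/s2.png

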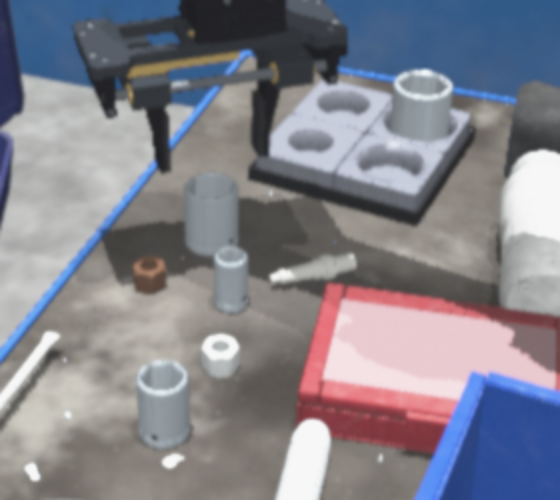

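The 52 mm socket stands in its well (crop 421,105), and the jaws straddle socket_43 (crop 211,213).

```bash
python3 -m pendant '[[[-0.6,-0.003,0.009,0.3,0,0,0],[-0.6,0,0,0.26,0,0,0],[-0.6,0,0,0.17,0,0,0],[-0.6,0,0,0,0,0,0],[1,0,0,0,0,0,0],[1,0,0,0,0,0,0],[1,0,0,0,0,0,0],[1,0,0,0,0,0,0],[1,0,0,0,0,0,0],[1,0,0,0,0,0,0],[1,0,0,-0.2,0,0,0],[1,0,0,-0.4,0,0,0],[1,0,0,-0.4,0,0,0],[1,0,0,-0.35,0,0,0],[1,0,0,0,0,0,0]]]' 40; python3 mv.py 435.3,-10.3,150
```

```text
clock: 11.2
tcp_pos: [473.0, 155.0, 154.0]
eef_rot: [0.191, 0.982, 0.001, 0.002]
wrist_force: [-0.4, -1.0, -4.7]
grip_width: 0.486
finger_force: 40.0
t 11.2 tcp [473. 155. 154.] w 42.3 F [-0.4 -1.  -4.7] grip 40.0 zaxis [ 0.004  0.002 -1.   ] y [0.375 0.927 0.004]
435.3,-10.3,150 units [-0.339 -2.092  0.044]
```

```bash
python3 -m pendant '[[[1,-0.043,-0.26,0,0,0,0],[1,-0.043,-0.26,0,0,0,0],[1,-0.043,-0.26,0,0,0,0],[1,-0.043,-0.26,0,0,0,0],[1,-0.043,-0.26,0,0,0,0],[1,-0.043,-0.26,0,0,0,0],[1,-0.043,-0.26,0,0,0,0],[1,-0.043,-0.26,0,0,0,0],[1,0,0,0.3,0,0,0],[1,0,0,0.3,0,0,0],[1,0,0,0,0,0,0],[1,0,0,0,0,0,0]]]' 40; python3 mv.py 435.3,-10.3,53
```

```text
clock: 12.7
tcp_pos: [434.6, -10.7, 104.1]
eef_rot: [0.192, 0.981, -0.0, -0.0]
wrist_force: [0.0, 0.4, -4.2]
grip_width: 0.483
finger_force: 40.0
t 12.7 tcp [434.6 -10.7 104.1] w 42.0 F [ 0.   0.4 -4.2] grip 40.0 zaxis [-0.001 -0.    -1.   ] y [ 0.376  0.927 -0.001]
435.3,-10.3,53 units [-0.007  0.009  0.638]
```

```bash
python3 -m pendant '[[[1,-0.007,0.009,0.2,0,0,0],[1,0,0,0.2,0,0,0],[1,0,0,0.12,0,0,0],[1,0,0,0.07,0,0,0],[1,0,0,0.04,0,0,0],[1,0,0,0.01,0,0,0],[1,0,0,0,0,0,0]]]' 40; python3 mv.py 435.3,-10.3,53
```

```text
clock: 13.58
tcp_pos: [435.9, -9.6, 53.1]
eef_rot: [0.191, 0.982, 0.0, 0.0]
wrist_force: [-0.4, 0.7, -4.5]
grip_width: 0.486
finger_force: 40.0
t 13.57 tcp [435.9  -9.6  53.1] w 42.3 F [-0.4  0.7 -4.5] grip 40.0 zaxis [ 0.001  0.    -1.   ] y [0.375 0.927 0.   ]
435.3,-10.3,53 units [ 0.004 -0.011  0.002]
```

```bash
python3 -m pendant '[[[-0.6,0,0,0,0,0,0],[-0.6,0,0,0,0,0,0],[-0.6,0,0,0,0,0,0],[-0.6,0,0,-0.2,0,0,0],[-0.6,0,0,-0.4,0,0,0],[-0.6,0,0,-0.4,0,0,0],[-0.6,0,0,-0.2,0,0,0],[-0.6,0,0,0,0,0,0]]]' 40; python3 mv.py 324.5,310.4,150
```

```text
clock: 14.58
tcp_pos: [436.6, -9.5, 150.1]
eef_rot: [0.191, 0.982, 0.001, 0.002]
wrist_force: [-0.3, 0.4, -0.4]
grip_width: 0.796
finger_force: 0.0
t 14.57 tcp [436.6  -9.5 150.1] w 69.3 F [-0.3  0.4 -0.4] grip 0.0 zaxis [ 0.003  0.001 -1.   ] y [0.375 0.927 0.002]
324.5,310.4,150 units [ 2.800e+00  3.181e+00 -1.000e-03]
```

```bash
python3 -m pendant '[[[-0.6,0.28,0.318,0,0,0,0],[-0.6,0.28,0.318,0,0,0,0],[-0.6,0.28,0.318,0,0,0,0],[-0.6,0.28,0.318,0,0,0,0],[-0.6,0.28,0.318,0,0,0,0],[-0.6,0.28,0.318,0,0,0,0],[-0.6,0.28,0.318,0,0,0,0],[-0.6,0.28,0.318,0,0,0,0],[-0.6,0.28,0.318,0,0,0,0],[-0.6,0.28,0.318,0,0,0,0],[-0.6,0,0,0.4,0,0,0],[-0.6,0,0,0.2,0,0,0],[-0.6,0,0,0,0,0,0],[-0.6,0,0,0,0,0,0]]]' 40; python3 mv.py 324.5,310.4,42
```

```text
clock: 16.32
tcp_pos: [323.7, 310.3, 101.0]
eef_rot: [0.191, 0.982, 0.0, -0.0]
wrist_force: [-0.3, 0.7, 0.2]
grip_width: 0.801
finger_force: 0.0
t 16.32 tcp [323.7 310.3 101. ] w 69.7 F [-0.3  0.7  0.2] grip 0.0 zaxis [-0.  0. -1.] y [0.376 0.927 0.   ]
324.5,310.4,42 units [-0.008  0.005  0.737]
```

```bash
python3 - <<'E'
from h import *
c,W,f,M=cap('scene'); cv2.imwrite("pics/s3.png",c['frame'][...,::-1])
E
```

```text
(no output)
```

View pics/s3.png

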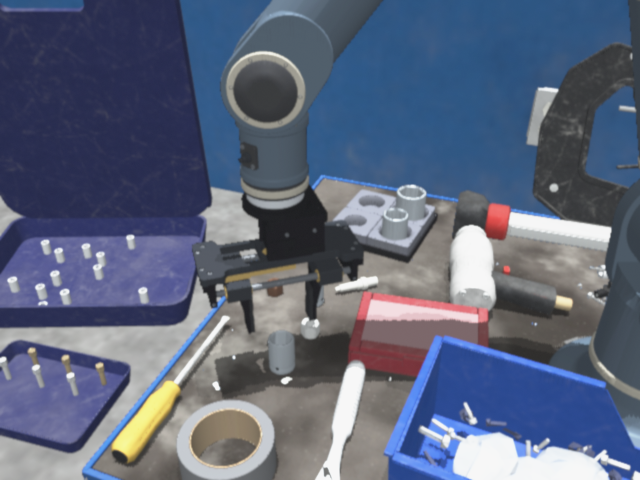

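The 52 and 43 mm sockets are seated at (410,200) and (395,222), and the jaws straddle socket_34 at (281,352).

```bash
python3 -m pendant '[[[-0.6,-0.008,0.005,0.3,0,0,0],[-0.6,0,0,0.26,0,0,0],[-0.6,0,0,0.17,0,0,0],[-0.6,0,0,0,0,0,0],[1,0,0,0,0,0,0],[1,0,0,0,0,0,0],[1,0,0,0,0,0,0],[1,0,0,0,0,0,0],[1,0,0,0,0,0,0],[1,0,0,0,0,0,0],[1,0,0,0,0,0,0],[1,0,0,-0.2,0,0,0],[1,0,0,-0.4,0,0,0],[1,0,0,-0.4,0,0,0],[1,0,0,-0.4,0,0,0],[1,0,0,-0.15,0,0,0],[1,0,0,0,0,0,0]]]' 40; python3 mv.py 532.8,-47.6,165
```

```text
clock: 18.5
tcp_pos: [324.3, 310.4, 166.4]
eef_rot: [0.191, 0.982, 0.0, 0.0]
wrist_force: [0.0, 0.3, -1.9]
grip_width: 0.384
finger_force: 40.0
t 18.5 tcp [324.3 310.4 166.4] w 33.4 F [ 0.   0.3 -1.9] grip 40.0 zaxis [ 0.  0. -1.] y [0.375 0.927 0.001]
532.8,-47.6,165 units [-4.095 -3.17   0.016]
```

```bash
python3 -m pendant '[[[1,-0.315,-0.244,0,0,0,0],[1,-0.315,-0.244,0,0,0,0],[1,-0.315,-0.244,0,0,0,0],[1,-0.315,-0.244,0,0,0,0],[1,-0.315,-0.244,0,0,0,0],[1,-0.315,-0.244,0,0,0,0],[1,-0.315,-0.244,0,0,0,0],[1,-0.315,-0.244,0,0,0,0],[1,-0.315,-0.244,0,0,0,0],[1,-0.315,-0.244,0,0,0,0],[1,-0.315,-0.244,0,0,0,0],[1,-0.315,-0.244,0,0,0,0],[1,-0.315,-0.244,0,0,0,0],[1,0,0,0.4,0,0,0],[1,0,0,0.35,0,0,0],[1,0,0,0,0,0,0],[1,0,0,0,0,0,0]]]' 40; python3 mv.py 532.8,-47.6,52
```

```text
clock: 20.62
tcp_pos: [532.8, -47.9, 106.4]
eef_rot: [0.191, 0.982, -0.0, -0.0]
wrist_force: [0.3, 0.9, -2.2]
grip_width: 0.382
finger_force: 40.0
t 20.62 tcp [532.8 -47.9 106.4] w 33.3 F [ 0.3  0.9 -2.2] grip 40.0 zaxis [-0.001 -0.    -1.   ] y [ 0.375  0.927 -0.   ]
532.8,-47.6,52 units [0.001 0.004 0.68 ]
```

```bash
python3 -m pendant '[[[1,0.001,0.003,0.2,0,0,0],[1,0,0,0.2,0,0,0],[1,0,0,0.14,0,0,0],[1,0,0,0.08,0,0,0],[1,0,0,0.05,0,0,0],[1,0,0,0,0,0,0]]]' 40; python3 mv.py 532.8,-47.6,51
```

```text
clock: 21.38
tcp_pos: [532.8, -47.6, 52.8]
eef_rot: [0.191, 0.982, 0.0, -0.0]
wrist_force: [-0.4, -0.5, -2.5]
grip_width: 0.381
finger_force: 40.0
t 21.38 tcp [532.8 -47.6  52.8] w 33.1 F [-0.4 -0.5 -2.5] grip 40.0 zaxis [-0.  0. -1.] y [0.375 0.927 0.   ]
532.8,-47.6,51 units [-0.     0.     0.023]
```

```bash
python3 -m pendant '[[[1,0,0,0.015,0,0,0],[-0.3,0,0,0,0,0,0],[-0.3,0,0,0,0,0,0],[-0.3,0,0,0,0,0,0],[-0.3,0,0,-0.2,0,0,0],[-0.3,0,0,-0.4,0,0,0],[-0.3,0,0,-0.4,0,0,0],[-0.3,0,0,-0.3,0,0,0],[-0.3,0,0,0,0,0,0]]]' 40; python3 mv.py 400.4,192.3,150
```

```text
clock: 22.5
tcp_pos: [534.3, -47.7, 158.5]
eef_rot: [0.191, 0.982, 0.001, 0.003]
wrist_force: [0.3, 0.0, 0.1]
grip_width: 0.649
finger_force: 0.0
t 22.5 tcp [534.3 -47.7 158.5] w 56.5 F [0.3 0.  0.1] grip 0.0 zaxis [ 0.006  0.    -1.   ] y [0.375 0.927 0.002]
400.4,192.3,150 units [2.678 2.152 0.098]
```

```bash
python3 -m pendant '[[[-0.3,0.296,0.2395,0,0,0,0],[-0.3,0.296,0.2395,0,0,0,0],[-0.3,0.296,0.2395,0,0,0,0],[-0.3,0.296,0.2395,0,0,0,0],[-0.3,0.296,0.2395,0,0,0,0],[-0.3,0.296,0.2395,0,0,0,0],[-0.3,0.296,0.2395,0,0,0,0],[-0.3,0.296,0.2395,0,0,0,0],[-0.3,0.296,0.2395,0,0,0,0],[-0.3,0,0,0.4,0,0,0],[-0.3,0,0,0.3,0,0,0],[-0.3,0,0,0,0,0,0],[-0.3,0,0,0,0,0,0]]]' 40; python3 mv.py 400.4,192.3,42
```

```text
clock: 24.12
tcp_pos: [400.3, 192.3, 100.2]
eef_rot: [0.191, 0.982, 0.0, 0.0]
wrist_force: [0.6, 0.9, -0.5]
grip_width: 0.651
finger_force: 0.0
t 24.12 tcp [400.3 192.3 100.2] w 56.6 F [ 0.6  0.9 -0.5] grip 0.0 zaxis [ 0.  0. -1.] y [0.376 0.927 0.   ]
400.4,192.3,42 units [-0.002  0.     0.727]
```

```bash
python3 - <<'E'
from h import *
c,W,f,M=cap('scene'); cv2.imwrite("pics/s4.png",cv2.resize(c['frame'][150:400,200:480,::-1],None,fx=2,fy=2))
E
```

```text
(no output)
```

View pics/s4.png

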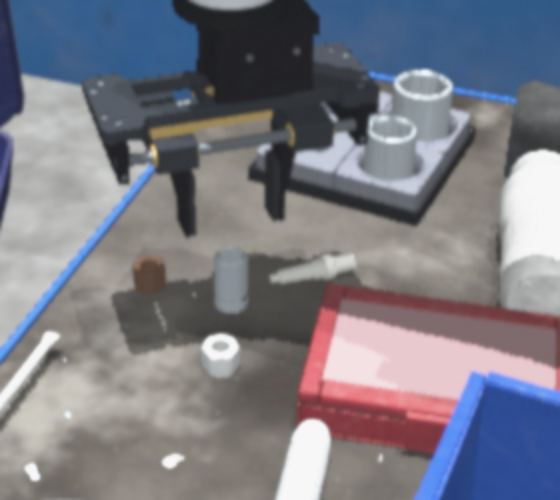

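The jaws are centred on socket_25 (crop 231,280). The nozzle tip at (crop 275,275) is close to one finger, so I'll narrow the opening and grip a bit higher.

```bash
python3 -m pendant '[[[0,-0.002,0,0,0,0,0],[0,0,0,0.3,0,0,0],[0,0,0,0.24,0,0,0],[0,0,0,0.15,0,0,0],[0,0,0,0,0,0,0],[1,0,0,0,0,0,0],[1,0,0,0,0,0,0],[1,0,0,0,0,0,0],[1,0,0,0,0,0,0],[1,0,0,0,0,0,0],[1,0,0,-0.2,0,0,0],[1,0,0,-0.4,0,0,0],[1,0,0,-0.4,0,0,0],[1,0,0,-0.4,0,0,0],[1,0,0,-0.1,0,0,0],[1,0,0,0,0,0,0]]]' 40; python3 mv.py 502.8,19.8,165
```

```text
clock: 26.18
tcp_pos: [399.7, 192.1, 164.1]
eef_rot: [0.191, 0.982, -0.0, -0.0]
wrist_force: [0.0, -0.4, -1.5]
grip_width: 0.275
finger_force: 40.0
t 26.18 tcp [399.7 192.1 164.1] w 24.0 F [ 0.  -0.4 -1.5] grip 40.0 zaxis [-0. -0. -1.] y [ 0.375  0.927 -0.   ]
502.8,19.8,165 units [-2.002 -1.513 -0.012]
```

```bash
python3 -m pendant '[[[1,-0.25,-0.189,0,0,0,0],[1,-0.25,-0.189,0,0,0,0],[1,-0.25,-0.189,0,0,0,0],[1,-0.25,-0.189,0,0,0,0],[1,-0.25,-0.189,0,0,0,0],[1,-0.25,-0.189,0,0,0,0],[1,-0.25,-0.189,0,0,0,0],[1,-0.25,-0.189,0,0,0,0],[1,0,0,0.4,0,0,0],[1,0,0,0.35,0,0,0],[1,0,0,0,0,0,0],[1,0,0,0,0,0,0]]]' 40; python3 mv.py 502.8,19.8,54
```

```text
clock: 27.68
tcp_pos: [503.0, 20.0, 104.4]
eef_rot: [0.191, 0.982, -0.0, -0.0]
wrist_force: [0.0, 0.0, -1.1]
grip_width: 0.277
finger_force: 40.0
t 27.68 tcp [503.   20.  104.4] w 24.1 F [ 0.   0.  -1.1] grip 40.0 zaxis [-0.001 -0.    -1.   ] y [ 0.375  0.927 -0.   ]
502.8,19.8,54 units [ 0.001 -0.003  0.629]
```

```bash
python3 -m pendant '[[[1,0.001,-0.003,0.2,0,0,0],[1,0,0,0.2,0,0,0],[1,0,0,0.12,0,0,0],[1,0,0,0.07,0,0,0],[1,0,0,0.03,0,0,0],[1,0,0,0.01,0,0,0],[1,0,0,0,0,0,0]]]' 40; python3 mv.py 502.8,19.8,53
```

```text
clock: 28.55
tcp_pos: [503.0, 19.8, 54.4]
eef_rot: [0.191, 0.982, 0.0, 0.0]
wrist_force: [1.1, -0.5, -1.0]
grip_width: 0.278
finger_force: 40.0
t 28.55 tcp [503.   19.8  54.4] w 24.1 F [ 1.1 -0.5 -1. ] grip 40.0 zaxis [ 0.001  0.    -1.   ] y [0.375 0.927 0.   ]
502.8,19.8,53 units [ 0.003 -0.002  0.017]
```

Release, lift, move away and check.

```bash
python3 -m pendant '[[[1,0,0,0.01,0,0,0],[-0.1,0,0,0,0,0,0],[-0.1,0,0,0,0,0,0],[-0.1,0,0,0,0,0,0],[-0.1,0,0,-0.2,0,0,0],[-0.1,0,0,-0.4,0,0,0],[-0.1,0,0,-0.4,0,0,0],[-0.1,0,0,-0.4,0,0,0],[-0.1,0.3,0.3,0,0,0,0],[-0.1,0.3,0.3,0,0,0,0],[-0.1,0.3,0.3,0,0,0,0],[-0.1,0.3,0.3,0,0,0,0],[-0.1,0.3,0.3,0,0,0,0],[-0.1,0.3,0.3,0,0,0,0],[-0.1,0.3,0.3,0,0,0,0],[-0.1,0.3,0.3,0,0,0,0],[-0.1,0,0,0,0,0,0],[-0.1,0,0,0,0,0,0]]]' 40
python3 - <<'E'
from meas import *
out=[]
for n,b in(('top',1.3),('scene',-1.1)):
    c,W,f,M=cap(n); z=W[...,2]-b
    for s,x,y in((52,465.2,-77.5),(43,435.3,-10),(34,532.8,-47.5),(25,502.9,19.7)):
        H={52:68,43:62,34:58,25:54}[s]
        q=(np.hypot(W[...,0]-x,W[...,1]-y)<s/2+8)&(z>H-4)&(z<H+12)
        P=W[q]; print(n,s,'top z',np.percentile(z[q],[50,97]).round(1),'expect',H,'centre off',(circ(cv2.convexHull(P[:,:2].astype(np.float32))[:,0])-[x,y,0]).round(1))
    fr=c['frame'][...,::-1]; v,u=(120,310) if n=='scene' else (150,310)
    out.append(cv2.resize(fr[v:v+150,u:u+160],None,fx=2.5,fy=2.5))
cv2.imwrite('pics/end.png',np.hstack(out))
E
```

```text
clock: 30.8
tcp_pos: [397.3, 269.3, 166.0]
eef_rot: [0.191, 0.981, 0.0, 0.0]
wrist_force: [0.5, 0.0, -0.1]
grip_width: 0.548
finger_force: 0.0
top 52 top z [67.4 70.4] expect 68 centre off [ 0.5 -0.4 25.6]
top 43 top z [61.2 63.9] expect 62 centre off [ 1.4 -0.1 21. ]
top 34 top z [57.1 60.4] expect 58 centre off [ 0.4 -0.4 16.7]
top 25 top z [52.7 56.5] expect 54 centre off [ 0.1 -0.2 12.2]
scene 52 top z [66.5 69.1] expect 68 centre off [ 0.1  1.1 26. ]
scene 43 top z [60.2 62.6] expect 62 centre off [ 0.8  1.6 21.1]
scene 34 top z [56.  58.4] expect 58 centre off [-0.2  1.3 17.8]
scene 25 top z [52.2 54.6] expect 54 centre off [-0.4  0.5 12.2]
```

View pics/end.png

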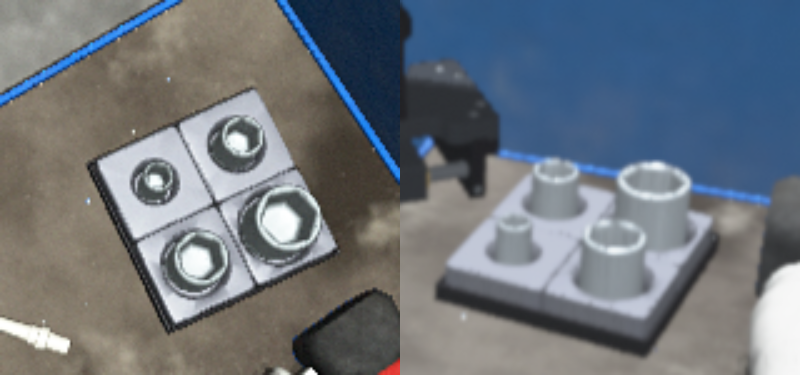

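All four sockets stand upright, centred and at seated height in their wells (left crop 155,180; 236,140; 200,260; 288,220). The arm is clear of everything.

```bash
python3 -c "
from bench import manip
print(manip.hand_in())"
```

```text
the job is handed in; nothing more can be done
None
```

I put all four sockets in their own cups and handed the job in at about 31 s; both cameras showed each one upright, within 2 mm of its well's axis and at seated height, but the hand-in returned no verdict.

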